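# Clip the tube into the rocker

## Task

The capped centrifuge tube lying in the little rest on the bench is to go on the rocker. Lay it along the spring clip holder that is wide enough for it (the wider of the two on the rocker's deck, not the narrow one), about centred along its length, and press it down until both pairs of spring fingers have snapped over it and it lies home on the supports; either way round will do. Then let go.

Things in the scene. Friction and masses are not known exactly. Their poses are not given: they have to be found in the camera images.
- tube_mid (a point): the capped tube, lying level in a small grey rest on the bench; 110 mm long: straight body 28 mm across, cone at one end (15 mm), cap at the other (34 mm across, 14 mm long); up to 40 g. Point: on the axis, 55 mm from the cone's tip, 41 mm from the cap's edge, 24 mm above the bench. z axis: along the tube to the cap. The rest's two ribs leave 50 mm free in the middle, down to 5 mm above the bench.
- holder_wide_seat (a point): wide clip holder fixed on the rocker's deck: black base 86 x 46 mm, two pairs of bent steel spring fingers. Point: where the middle of a seated 28 mm tube lies, 34 mm above the deck, 92 above the bench. x: along the tube, y across, z up. The pairs (9 mm wide) stand at x = -27 and +27; the gap of 45 mm between them is free for gripper fingers down to 25 mm below the point.
- holder_wide_spring_l (a joint): one spring finger strip of the wide holder (on its +y side): 0 = upright at rest, grows as it is pushed outward, at most 0.4 rad. Lips are 23 mm apart 10 mm above the seat point and flare to 43 mm at 21 mm above it. A tube laid on top stands 20 mm too high; 10 to 15 N straight down snaps it past the lips. Supports then stop it at the seat point.
- holder_narrow_seat (a point): narrow clip holder on the same deck, 110 mm beside the wide one (which side varies), parallel to it: same make, for 16 mm tubes, base 86 x 34 mm, the tube does not fit it. Point and axes as for the wide one.

How it is judged:
By the outcome, as a careful person would: the job done as asked, in the order asked, and still so for the second after the job is handed in, with the robot touching nothing.
It also fails if it takes over 40 s, if anything falls off the work surface, if the arm or the gripper's body presses on something with over 40 N, if the wrist force passes 120 N, or if a joint passes its speed limit or range.

## Robot

A 7-joint arm with a two-finger parallel gripper is mounted at the origin on a cart in front of the work surface, level with it; the furniture and walls round the work are solid. World frame = base frame: x ahead of the robot, y to its left, z up, the work surface at z = 0. Lengths are in m, angles in rad, forces in N, time in s.
With the tool pointing down it reaches from about 0.35 to 0.9 m from the base axis. Payload 7.2 kg.
Tool frame: the origin (TCP) lies between the finger pads; the fingertips stand 11 mm ahead of it and the grasp point (between the pads) lies 8 mm behind it (r.tip_reach is the distance from the TCP to the fingertips, in m); z points along the fingers, y is the line along which they close (so a half turn about z gives the same grasp; the last joint's range is limited). The gripper opens to 88 mm and grips with 3 to 60 N. Pads are 20 mm wide; open, the fingers measure 115 mm over their backs; the gripper's body (75 mm by 178 mm) begins 61 mm behind the grasp point.
Start: joints at [-1.245, 0.411, -0.013, 1.596, 0.006, 1.134, -0.082], TCP at [0.24, 0.577, 0.234] pointing down, gripper open.
Joint ranges: [-2.95, 2.95], [-0.29, 1.99], [-1.47, 1.44], [0.14, 2.54], [-1.03, 4.17], [0.13, 1.85], [-2.86, 2.86]. Speed limits (rad/s): [2.39, 2.39, 3.01, 3.01, 3.14, 3.14, 3.14].

## Interface

Orientations are given as a rotation vector (axis times angle).
In Python, from bench import read_state, eyes, r gives the robot as it stands. The module is installed in compiled form; this text tells all that it offers.
- The arm moves only by the shell command python3 -m handwheel 'ROWS'. ROWS is JSON, a list that holds one entry, the list of rows, each a list of 7 numbers: the finger opening in mm, from 0 to 87.8, then the shift along the world's x, y, z in mm, then the turn, a rotation vector about the world's x, y, z in degrees. In form: [[[claw, tx, ty, tz, wx, wy, wz], ...]]. A call has exactly 5 rows; each row is the pose to reach, as a shift and turn from the pose commanded when the call began; what a row does not reach only later rows make up. A row lasts 1/8 s, in which the tool goes at most 62.5 mm and 10.7 degrees, less where a joint would pass 70% of its speed; a pose out of reach is approached as far as the arm can. A call with a gripper value outside its range is refused whole. The fingers move at their own pace and stop on an object; the grip force is fixed at half the most. Time passes only in rows, so rows that repeat a pose let the fingers close, or fill a call up. It gives the time, the measured TCP pose, the force, the opening and the grip force at its end, in the units of the state.
- read_state(): the state, without advancing time (a new reading comes with each control period).
- eyes.get_image(name): name is "scene" or "top"; returns a dict with "img" (384x512x3 uint8, red, green, blue), "fx", "fy", "cx", "cy" (pixels), "extrinsics" (4x4, takes a point from camera to world coordinates). Camera axes: x right, y up, looking along -z (the intrinsics and any distortion apply to the point x, -y, -z); pixel columns grow to the right and rows downward; lengths in m; the calibration is good to about 2 mm. A picture is of the moment at which its call begins. There is no depth.
- r.close_job(): hands the job in; it is judged then, once.
The state is a dict: "clock": time; "q": joint angles; "joint_vel": joint speeds; "effort": joint torques, N m; "ee_pos": TCP position; "eef_rot": TCP orientation; "ft_force": force on the tool from outside, world axes, zero at the start; "torque": the same for the moment, N m; "width": finger opening in m; "grasp_force": force on a finger pad.
Only numpy, scipy, OpenCV 4.12 (cv2) and the standard library are available. Lean on these libraries where they do the work, as an engineer would, in place of code of your own. Each camera call takes 0.05 s, during which the arm holds its last target. There are 200 camera calls.

## Working session

There is one attempt and no reset: what is moved stays moved. The work goes in short steps, Python scripts to look and compute and a shell command to move; the robot and the scene stay as the last step left them, time stands still between calls to the robot, and variables do not carry over. Pictures are saved under pics/ and viewed, at most 10 in all, crops included, and the job is handed in when it is done.

```bash
mkdir -p pics; cat > h.py <<'E'
from bench import read_state, eyes, r
import numpy as np, cv2
def grab(n,f):
    d=eyes.get_image(n); cv2.imwrite('pics/'+f,d['img'][:,:,::-1]); return d
def ray(d,u,v,z):
    E=np.array(d['extrinsics']); c=np.array([(u-d['cx'])/d['fx'],-(v-d['cy'])/d['fy'],-1.])
    w=E[:3,:3]@c; o=E[:3,3]; return o+w*(z-o[2])/w[2]
def proj(d,p):
    E=np.array(d['extrinsics']); c=E[:3,:3].T@(np.array(p)-E[:3,3]); return d['cx']+d['fx']*c[0]/-c[2], d['cy']-d['fy']*c[1]/-c[2]
E
python3 - <<'E'
from h import *
for n in('top','scene'):
    d=grab(n,n+'1.png'); print(n,d['fx'],d['cx'],d['cy'],[k for k in d]); print(np.round(d['extrinsics'],3))
s=read_state(); print(s['ee_pos'],s['eef_rot'],s['width'],s['ft_force'])
E
```

```text
top 429.7416349367428 251.68935054916284 189.34178203228956 ['img', 'fx', 'fy', 'cx', 'cy', 'extrinsics']
[[-0.013  0.983 -0.186  0.254]
 [-1.    -0.01   0.019 -0.079]
 [ 0.017  0.186  0.982  1.384]
 [ 0.     0.     0.     1.   ]]
scene 383.19192167099243 268.1678052026902 197.92950975134727 ['img', 'fx', 'fy', 'cx', 'cy', 'extrinsics']
[[ 0.546  0.533 -0.646 -0.196]
 [-0.837  0.329 -0.437 -0.58 ]
 [-0.02   0.78   0.626  0.81 ]
 [ 0.     0.     0.     1.   ]]
[0.23967167 0.57677047 0.23291253] [-6.14505286e-01 -3.08070921e+00  2.13401962e-03] 0.08815783721775901 [ 0.1749663  -0.31489236  0.06643248]
```

View pics/top1.png

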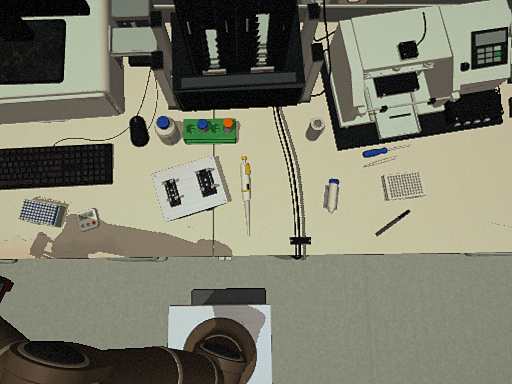

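View pics/scene1.png

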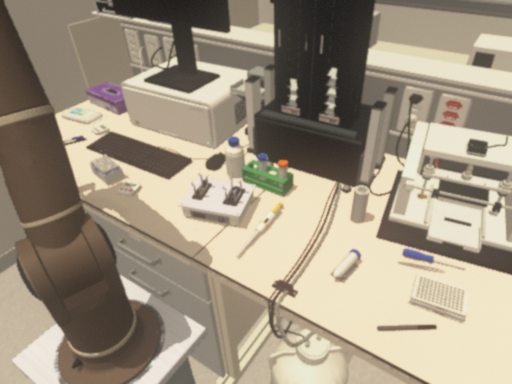

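The top view shows the tube at about (332,195) with its blue cap at the far end, and the rocker's deck at (190,188) with holders at (172,192) and (207,182). I'll zoom in on both.

```bash
python3 - <<'E'
import cv2, numpy as np
i=cv2.imread('pics/top1.png'); 
a=cv2.resize(i[150:225,145:235],None,fx=6,fy=6,interpolation=cv2.INTER_CUBIC)
b=cv2.resize(i[170:220,315:350],None,fx=7,fy=9*7/9,interpolation=cv2.INTER_CUBIC)
c=np.zeros((450,790,3),np.uint8); c[:450,:540]=a; c[:350,545:790]=b
cv2.imwrite('pics/crop1.png',c)
E
```

```text
(no output)
```

View pics/crop1.png

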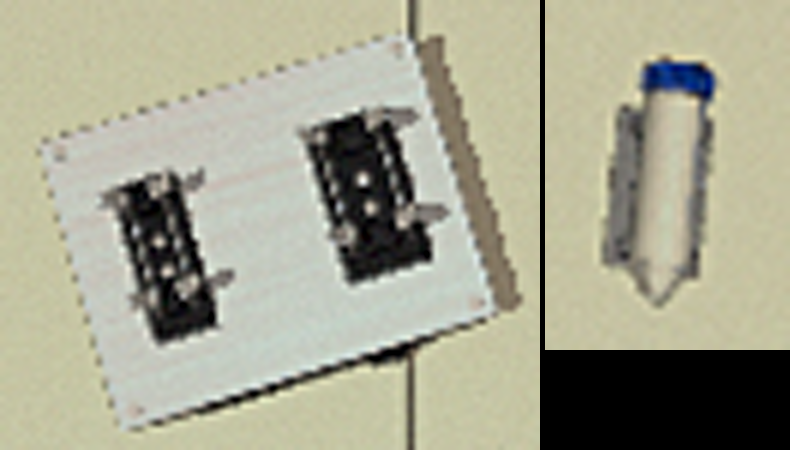

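The wide holder is the right-hand one: base corners in the crop at about (305,135), (385,110), (432,258), (352,283), centre screws at (362,180) and (372,207). In the tube inset, the cone tip is at (657,303) and the cap end at (680,62).

```bash
cat > m.py <<'E'
from h import *
d=eyes.get_image('top')
A=lambda x,y,z: ray(d,145+(x+.5)/6-.5,150+(y+.5)/6-.5,z)
B=lambda x,y,z: ray(d,315+(x-545+.5)/7-.5,170+(y+.5)/7-.5,z)
c=[A(*p,.064) for p in((305,135),(385,110),(432,258),(352,283))]
print(np.round(c,4), [round(np.linalg.norm(c[i]-c[i-1])*1e3) for i in range(4)])
ctr=np.mean(c,0); ax=(c[0]+c[1]-c[2]-c[3]); print('ctr',ctr,'ang',np.degrees(np.arctan2(ax[1],ax[0])))
s=[A(362,180,.066),A(372,207,.066)];print('screws',np.mean(s,0))
dk=[A(*p,.058) for p in((42,145),(408,35),(495,315),(122,430))]
e=dk[0]+dk[1]-dk[2]-dk[3];f=dk[1]-dk[0]+dk[2]-dk[3];print('deck',np.degrees(np.arctan2(e[1],e[0])),np.degrees(np.arctan2(f[1],f[0]))+90, [round(np.linalg.norm(dk[i]-dk[i-1])*1e3) for i in range(4)])
t=B(657,303,.024);k=B(680,62,.03);a=k-t;print('tube',t,k,np.linalg.norm(a[:2]),np.degrees(np.arctan2(a[1],a[0])),'mid',t+a/np.linalg.norm(a)*.055)
from scipy.spatial.transform import Rotation as R
print(R.from_rotvec(read_state()['eef_rot']).as_matrix().round(3))
E
python3 m.py
```

```text
[[0.5603 0.0717 0.064 ]
 [0.5734 0.0299 0.064 ]
 [0.4942 0.0051 0.064 ]
 [0.4814 0.0465 0.064 ]] [83, 44, 83, 43]
ctr [0.52734296 0.03826961 0.064     ] ang 17.545077055573834
screws [0.52832272 0.03884358 0.066     ]
deck 16.838469204824413 16.814921278195186 [157, 200, 158, 200]
tube [ 0.43190308 -0.35654784  0.024     ] [ 0.5430649  -0.37128922  0.03      ] 0.11213499854480509 -7.554022265741725 mid [ 0.48634787 -0.36376787  0.02693868]
[[-0.923  0.384 -0.   ]
 [ 0.384  0.923 -0.001]
 [-0.    -0.001 -1.   ]]
```

Tube mid is about (0.486,-0.364) with yaw -7.5°. The wide seat is about (0.528,0.0385) with yaw about 17°. Moving above the tube now.

```bash
python3 -m handwheel '[[[80,30,-45,0,0,0,3],[80,60,-90,0,0,0,6],[80,90,-135,0,0,0,9],[80,120,-180,0,0,0,12],[80,150,-230,0,0,0,15]]]'
python3 -m handwheel '[[[80,10,-55,0,0,0,0],[80,20,-110,0,0,0,0],[80,30,-165,0,0,0,0],[80,40,-220,0,0,0,0],[80,50,-270,0,0,0,0]]]'
python3 -m handwheel '[[[80,10,-55,0,0,0,0],[80,20,-110,0,0,0,0],[80,30,-165,0,0,0,0],[80,40,-220,0,0,0,0],[80,50,-270,0,0,0,0]]]'
```

```text
clock: 0.78
ee_pos: [0.3905, 0.3457, 0.2336]
eef_rot: [0.204, 3.135, 0.0]
ft_force: [0.8, 0.4, -0.2]
width: 0.08
grasp_force: 0.0
clock: 1.4
ee_pos: [0.4398, 0.0751, 0.2338]
eef_rot: [0.208, 3.134, 0.0]
ft_force: [0.3, 0.3, 0.4]
width: 0.08
grasp_force: 0.0
clock: 2.02
ee_pos: [0.4898, -0.1948, 0.2337]
eef_rot: [0.208, 3.135, 0.0]
ft_force: [0.9, 0.5, 0.9]
width: 0.0798
grasp_force: 0.0
```

```bash
python3 -m handwheel '[[[70,-1,-50,-20,0,0,0],[70,-2,-100,-50,0,0,0],[70,-4,-150,-80,0,0,0],[70,-4,-169,-120,0,0,0],[70,-4,-169,-140,0,0,0]]]'
python3 - <<'E'
from h import *
i=[]
d=grab('scene','s2.png');im=d['img'][:,:,::-1];u,v=map(int,proj(d,(.486,-.364,.05)));print(u,v)
i.append(cv2.resize(im[v-50:v+50,u-50:u+30],(400,500),interpolation=cv2.INTER_CUBIC))
d=grab('top','t2.png');im=d['img'][:,:,::-1];u,v=map(int,proj(d,(.486,-.364,.05)));print(u,v)
i.append(cv2.resize(im[v-50:v+50,u-40:u+40],(400,500),interpolation=cv2.INTER_CUBIC))
cv2.imwrite('pics/c2.png',np.hstack(i))
E
```

```text
clock: 2.65
ee_pos: [0.4839, -0.3634, 0.0911]
eef_rot: [-0.212, -3.131, -0.0]
ft_force: [1.2, 1.1, 1.3]
width: 0.0703
grasp_force: 0.0
346 257
333 194
```

View pics/c2.png

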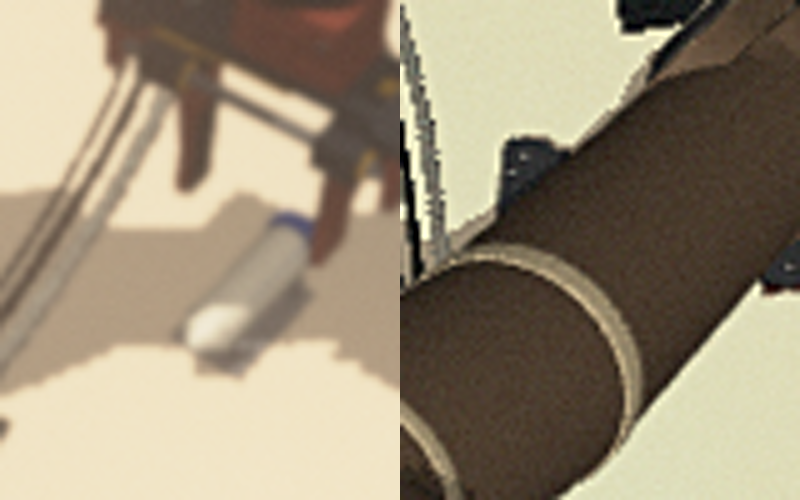

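The scene view shows the open fingers straddling the tube, with tips at about (190,190) and (320,262) in the crop. Now I'll descend and grip.

```bash
python3 -m handwheel '[[[70,1,0,-20,0,0,0],[70,2,0,-40,0,0,0],[70,2,0,-60,0,0,0],[70,2,0,-71,0,0,0],[70,2,0,-71,0,0,0]]]'
python3 -m handwheel '[[[20,0,0,0,0,0,0],[20,0,0,0,0,0,0],[20,0,0,0,0,0,0],[20,0,0,0,0,0,0],[20,0,0,0,0,0,0]]]'
```

```text
clock: 3.38
ee_pos: [0.4873, -0.3615, 0.0216]
eef_rot: [-0.207, -3.133, -0.001]
ft_force: [-0.2, -0.6, 0.1]
width: 0.0701
grasp_force: 0.0
clock: 4.0
ee_pos: [0.4877, -0.3639, 0.0234]
eef_rot: [0.209, 3.133, -0.005]
ft_force: [-0.7, -5.9, 1.8]
width: 0.0277
grasp_force: 30.0
```

```bash
python3 -m handwheel '[[[20,0,0,20,0,0,0],[20,0,0,60,0,0,0],[20,0,0,110,0,0,0],[20,0,0,160,0,0,0],[20,0,0,180,0,0,0]]]'
python3 -m handwheel '[[[20,0,50,0,0,0,4],[20,0,100,0,0,0,8],[20,0,150,0,0,0,12],[20,0,200,0,0,0,16],[20,0,250,0,0,0,20]]]'
python3 - <<'E'
from h import *
d=grab('scene','s3.png');im=d['img'][:,:,::-1];u,v=map(int,proj(d,(.487,-.114,.2)));print(u,v)
cv2.imwrite('pics/c3.png',cv2.resize(im[v-50:v+70,u-70:u+70],None,fx=4,fy=4,interpolation=cv2.INTER_CUBIC))
d=grab('top','t3.png');s=read_state();print(s['ee_pos'],s['width'],proj(d,s['ee_pos']))
E
```

```text
clock: 4.62
ee_pos: [0.4887, -0.3622, 0.2071]
eef_rot: [0.207, 3.13, -0.002]
ft_force: [0.1, -1.0, -0.9]
width: 0.0277
grasp_force: 30.0
clock: 5.25
ee_pos: [0.4875, -0.1098, 0.2038]
eef_rot: [-0.344, 3.122, 0.001]
ft_force: [0.5, 0.0, -0.2]
width: 0.0278
grasp_force: 30.0
266 182
[ 0.48780684 -0.10570977  0.20350845] 0.027695027973354488 (np.float64(253.02393361387715), np.float64(185.53853798018466))
```

View pics/c3.png

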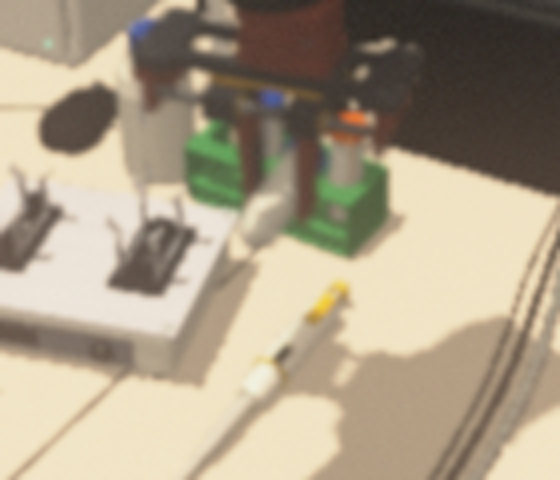

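View pics/t3.png

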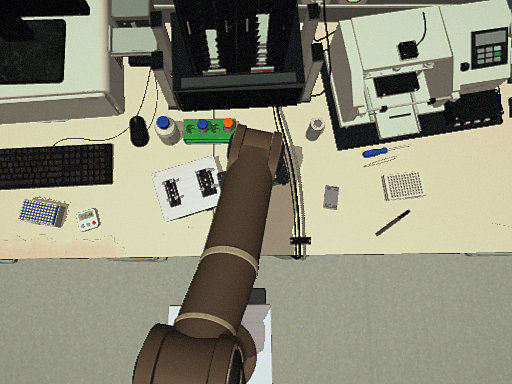

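The tube is held level between the fingers, cone toward the camera (tip at about (243,235) in the scene crop). The top view confirms the rest is now empty. I'll cross-check the along-axis offset and the holder position.

```bash
python3 - <<'E'
from h import *
d=eyes.get_image('scene')
f=lambda p:np.round((np.array(proj(d,p))-[196,132])*4)
a=np.radians(12.5);u=np.array([np.cos(a),np.sin(a),0])
m=np.array([.4877,-.107,.2035])
for k in(-.05,-.055,-.06): print(k,f(m+k*u+[0,0,.002]))
c=np.array([.528,.0385,.062]);a=np.radians(17);u=np.array([np.cos(a),np.sin(a),0]);v=np.array([-u[1],u[0],0])
print([f(c+i*.043*u+j*.023*v) for i,j in((-1,1),(-1,-1),(1,-1),(1,1))])
im=cv2.imread('pics/s3.png')[165:222,205:262]
cv2.imwrite('pics/c4.png',cv2.resize(im,None,fx=10,fy=10,interpolation=cv2.INTER_CUBIC))
g=lambda p:np.round((np.array(proj(d,p))-[205,165])*10)
print([g(c+i*.043*u+j*.023*v) for i,j in((-1,1),(-1,-1),(1,-1),(1,1))],[g(m+k*np.array([.976,.216,0])) for k in (-.055,)])
E
```

```text
-0.05 [245. 234.]
-0.055 [242. 238.]
-0.06 [239. 243.]
[array([104., 284.]), array([161., 294.]), array([197., 228.]), array([143., 219.])]
[array([171., 381.]), array([312., 405.]), array([403., 239.]), array([268., 218.])] [array([515., 271.])]
```

View pics/c4.png

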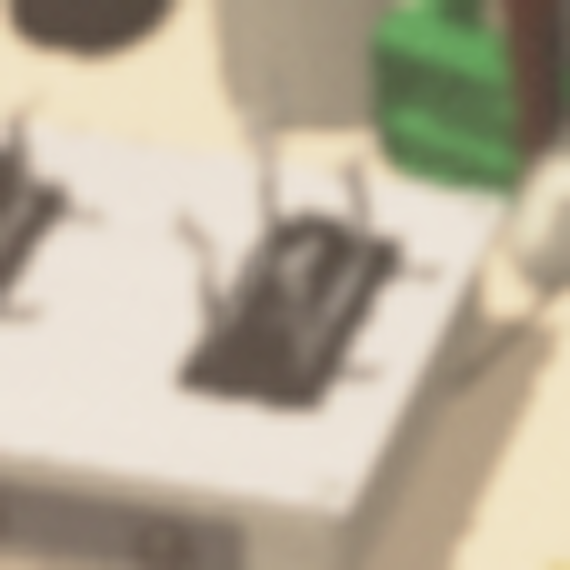

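Projected base corners match the picture, with observed corners at (180,380), (310,405) and (402,250). So I'll move above the wide holder.

```bash
python3 -m handwheel '[[[20,15,50,0,0,0,2],[20,30,100,0,0,0,4.5],[20,39,150,0,0,0,4.5],[20,39,150,-30,0,0,4.5],[20,39,150,-60,0,0,4.5]]]'
python3 -m handwheel '[[[20,0,0,-10,0,0,0],[20,0,0,-12,0,0,0],[20,0,0,-12,0,0,0],[20,0,0,-12,0,0,0],[20,0,0,-12,0,0,0]]]'
python3 - <<'E'
from h import *
d=grab('scene','s5.png');im=d['img'][:,:,::-1];u,v=map(int,proj(d,(.527,.038,.1)));print(u,v)
cv2.imwrite('pics/c5.png',cv2.resize(im[v-35:v+35,u-40:u+40],None,fx=8,fy=8,interpolation=cv2.INTER_CUBIC))
E
```

```text
clock: 6.02
ee_pos: [0.5274, 0.0377, 0.1428]
eef_rot: [-0.462, 3.106, -0.001]
ft_force: [0.1, -0.3, -1.2]
width: 0.0276
grasp_force: 30.0
clock: 6.65
ee_pos: [0.5271, 0.0382, 0.1313]
eef_rot: [-0.462, 3.106, 0.0]
ft_force: [0.0, -0.3, 0.1]
width: 0.028
grasp_force: 30.0
232 186
```

View pics/c5.png

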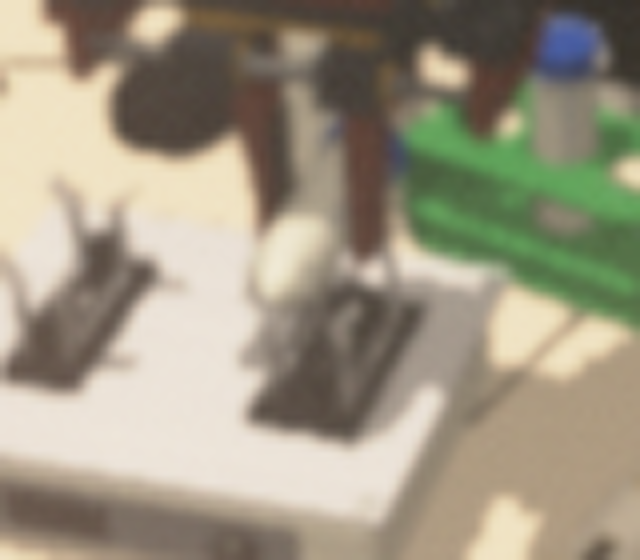

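The tube is above the wide holder, lined up with it (cone at (290,260), base corners at (255,415) and (350,435)). I'll lower it gently while watching the force.

```bash
python3 -m handwheel '[[[20,0,0,-6,0,0,0],[20,0,0,-12,0,0,0],[20,0,0,-18,0,0,0],[20,0,0,-20,0,0,0],[20,0,0,-20,0,0,0]]]'
python3 -m handwheel '[[[20,0,0,-2,0,0,0],[20,0,0,-4,0,0,0],[20,0,0,-6,0,0,0],[20,0,0,-6,0,0,0],[20,0,0,-6,0,0,0]]]'
```

```text
clock: 7.32
ee_pos: [0.5267, 0.0386, 0.1107]
eef_rot: [0.464, -3.107, -0.001]
ft_force: [-2.3, 1.6, 3.8]
width: 0.0277
grasp_force: 30.0
clock: 7.95
ee_pos: [0.5284, 0.0387, 0.106]
eef_rot: [-0.463, 3.104, 0.001]
ft_force: [-0.7, 2.3, 10.7]
width: 0.0278
grasp_force: 30.0
```

```bash
python3 -m handwheel '[[[20,0,0,-2,0,0,0],[20,0,0,-4,0,0,0],[20,0,0,-6,0,0,0],[20,0,0,-7,0,0,0],[20,0,0,-7,0,0,0]]]'
python3 -m handwheel '[[[20,0,0,-2,0,0,0],[20,0,0,-4,0,0,0],[20,0,0,-6,0,0,0],[20,0,0,-7,0,0,0],[20,0,0,-7,0,0,0]]]'
```

```text
clock: 8.57
ee_pos: [0.5273, 0.0385, 0.0974]
eef_rot: [-0.463, 3.106, 0.0]
ft_force: [4.5, 2.0, -4.0]
width: 0.0278
grasp_force: 30.0
clock: 9.2
ee_pos: [0.5259, 0.0382, 0.091]
eef_rot: [0.462, -3.106, -0.001]
ft_force: [-4.3, 1.9, 8.2]
width: 0.0276
grasp_force: 30.0
```

```bash
python3 -m handwheel '[[[20,0,0,-1,0,0,0],[20,0,0,-2,0,0,0],[20,0,0,-3,0,0,0],[20,0,0,-3,0,0,0],[20,0,0,-3,0,0,0]]]'
```

```text
clock: 9.82
ee_pos: [0.5262, 0.0382, 0.0904]
eef_rot: [0.461, -3.107, -0.003]
ft_force: [-12.3, 0.3, 34.4]
width: 0.0278
grasp_force: 30.0
```

It's home on the supports: the resistance is stiff at the seat height. Relax, open and back off.

```bash
python3 -m handwheel '[[[20,0,0,3,0,0,0],[20,0,0,3,0,0,0],[55,0,0,3,0,0,0],[55,0,0,3,0,0,0],[55,0,0,3,0,0,0]]]'
python3 -m handwheel '[[[55,0,0,10,0,0,0],[55,0,0,30,0,0,0],[55,0,0,60,0,0,0],[55,0,0,100,0,0,0],[55,0,0,140,0,0,0]]]'
python3 -m handwheel '[[[55,-15,-50,0,0,0,0],[55,-30,-100,0,0,0,0],[55,-45,-150,0,0,0,0],[55,-60,-200,0,0,0,0],[55,-75,-250,0,0,0,0]]]'
python3 - <<'E'
from h import *
o=[]
d=grab('scene','s6.png');im=d['img'][:,:,::-1];u,v=map(int,proj(d,(.527,.038,.09)))
o.append(cv2.resize(im[v-30:v+30,u-20:u+20],(400,600),interpolation=cv2.INTER_CUBIC))
d=grab('top','t6.png');im=d['img'][:,:,::-1];u,v=map(int,proj(d,(.527,.038,.09)))
o.append(cv2.resize(im[v-30:v+30,u-20:u+20],(400,600),interpolation=cv2.INTER_CUBIC))
cv2.imwrite('pics/c6.png',np.hstack(o))
a=np.radians(17);w=np.array([np.cos(a),np.sin(a),0]);c=np.array([.527,.038,.092])
print([np.round((np.array(proj(d,c+k*w))-[u-20,v-30])*10+[400,0]) for k in(-.055,0,.055)])
E
```

```text
clock: 10.45
ee_pos: [0.5269, 0.0378, 0.0904]
eef_rot: [0.462, -3.107, 0.001]
ft_force: [0.1, -0.1, -0.2]
width: 0.0535
grasp_force: 0.0
clock: 11.08
ee_pos: [0.5267, 0.038, 0.2325]
eef_rot: [-0.462, 3.107, -0.0]
ft_force: [0.5, -0.2, -0.2]
width: 0.0551
grasp_force: 0.0
clock: 11.7
ee_pos: [0.4512, -0.2135, 0.2315]
eef_rot: [-0.462, 3.106, -0.0]
ft_force: [0.8, -0.5, -0.2]
width: 0.0548
grasp_force: 0.0
[array([654., 474.]), array([603., 305.]), array([552., 139.])]
```

View pics/c6.png

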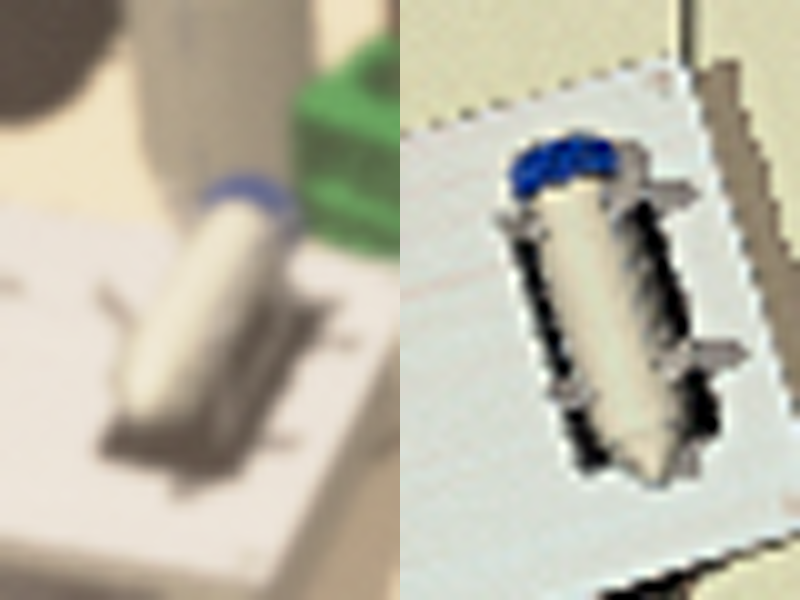

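The tube lies along the wide holder: tip at (655,482) and cap end at (565,138), both close to the predicted seated positions. The spring lips are visible on both sides, and the gripper is clear.

```bash
python3 -c "
from bench import r
print(r.close_job())"
```

```text
the job is handed in; nothing more can be done
None
```

The tube is pressed home and about centred in the wide clip holder, the gripper has let go and backed clear, and the job was handed in at about 12 s; the snap itself I judged from the force and seat height plus the final pictures.

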